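# Draw the lowest serving board from its dispenser

### The arm

A 6-joint arm with a two-finger parallel gripper is mounted at the origin on a cart in front of the work surface, level with it; the furniture and walls round the work are solid. World frame = base frame: x ahead of the robot, y to its left, z up, the work surface at z = 0. Lengths are in m, angles in rad, forces in N, time in s.
With the tool pointing down it reaches from about 0.275 to 0.725 m from the base axis. Payload 15.9 kg.
Tool frame: the origin (TCP) lies between the finger pads; the fingertips stand 8 mm ahead of it and the grasp point (between the pads) lies 11 mm behind it (arm.tip_extent is the distance from the TCP to the fingertips, in m); z points along the fingers, y is the line along which they close (so a half turn about z gives the same grasp; the last joint's range is limited). The gripper opens to 85 mm and grips with 20 to 120 N. Pads are 22 mm wide; open, the fingers measure 114 mm over their backs; the gripper's body (76 mm by 85 mm) begins 54 mm behind the grasp point. The pads swing forward as they close: fully open they stand 13 mm farther back than shut.
Start: joints at [1.16, 0.213, -0.034, 1.323, 0, 1.571], TCP at [0.2, 0.458, 0.239] pointing down, gripper open.
Joint ranges: [-2.98, 2.98], [-0.74, 1.72], [-1.14, 1.35], [-2.1, 2.04], [-1.57, 1.44], [-3.14, 3.14]. Speed limits (rad/s): [1.89, 1.89, 2.39, 2.57, 3.14, 3.14].

### API

Orientations are given as a rotation vector (axis times angle).
In Python, from cell import arm gives the robot as it stands.
- The arm moves only by the shell command python3 -m inch 'ROWS' [FORCE]. ROWS is JSON, a list of rows, each a list of 3 entries, a list of its own where there are three numbers: the turn, a rotation vector about the tool's x, y, z in rad, then the shift along the tool's x, y, z in mm, then the opening, from 0 (shut) to 1 (fully open). In form: [[[ax, ay, az], [tx, ty, tz], fingers], ...]. A call has 1 to 5 rows; each row shifts and turns the commanded pose from where the row before left it, along the tool's axes as they then stand; what a row does not reach is not made up. A row lasts 1/8 s, in which the tool goes at most 62.5 mm and 10.7 degrees, less where a joint would pass 70% of its speed; a pose out of reach is approached as far as the arm can. A call with a gripper value outside its range is refused whole. The fingers move at their own pace and stop on an object; FORCE is the grip in N (left out, the last holds). Time passes only in rows, so rows that do not move let the fingers close. It gives the time, the measured TCP pose, the force, the opening and the grip force at its end, in the units of the state.
- arm.read_state(): the state, without advancing time (a new reading comes with each control period).
- arm.grab_frame(name): name is "scene" or "top" or "wrist"; returns the picture (480x640x3 uint8, blue, green, red); there is no depth.
- arm.camera_model(name): a dict with "vertical_fov" (degrees; the focal length in pixels is half the picture's height over the tangent of half this angle, whatever the lens; pixels are square), "cx", "cy" (the principal point, pixels), "k1" (the pictures are not rectified: a ray, as slopes to the right and down, at radius r is drawn at 1 + k1 r^2 times it, then the intrinsics apply), "origin" and "attitude" of the camera in the world. Camera axes: x right, y down, z forward; pixel columns grow to the right and rows downward; lengths in m; the calibration is good to about 2 mm. A picture is of the moment at which its call begins: read the wrist's pose just before it. camera_model takes no time and is no camera call; for the wrist camera it gives the pose at the moment of the call.
- arm.close_job(): hands the job in; it is judged then, once.
The state is a dict: "t": time; "q": joint angles; "qvel": joint speeds; "joint_efforts": joint torques, N m; "ee_pos": TCP position; "eef_rot": TCP orientation; "ft_force": force on the tool from outside, world axes, zero at the start; "wrist_torque": the same for the moment, N m; "opening": finger opening in m; "finger_force": force on a finger pad.
Only numpy, scipy, OpenCV 4.12 (cv2) and the standard library are available. Lean on these libraries where they do the work, as an engineer would, in place of code of your own. Each camera call takes 0.05 s, during which the arm holds its last target. There are 200 camera calls.

### The job

Two steel dispensers each hold a stack of small wooden serving boards. From the one with the square-cornered boards, draw the lowest board out forwards through the slot at the bottom, without lifting the boards above it, which stay in the dispenser and sink down one place. Lay the drawn board flat in the middle of the dark mat, lengthwise along it, and let go.

Things in the scene. Friction and masses are not known exactly. Their poses are not given: they have to be found in the camera images.
- dispenser: Fixed steel open-topped box with the square-cornered boards; its twin holds round-ended ones. 140 mm deep (x), 70 wide (y; foot 98), 95 high. Origin: centre of underside; x to its back, z up. Front plate at x = -70 mm facing about towards the robot, ending at z = 47 mm; below it a slot for one board. Floor top z = 30 mm, ending at the front plate. Play: 2.5 mm each side, 2 mm front and back.
- lowest_board: Lowest of the three square-cornered boards, light wood, 130 mm long (x), 56 wide (y), 12 thick, about 60 g. Origin: centre of its underside; z up. It lies on the dispenser's floor parallel to it, its front end (own x = -65 mm) standing 37 to 46 mm out of the slot with nothing beneath: pinch it there across its width. It slides out freely along the dispenser's -x.
- top_board: Topmost of the three boards, equal to the lowest. Origin: centre of its underside, at first 54 mm above the dispenser's underside. It and the like board under it stay in the dispenser and sink 12 mm by themselves when the lowest has gone.
- mat: Fixed dark rubber mat on the worktop, 200 mm long (x), 120 wide (y), 4 thick. Origin: centre of its underside, at worktop height; z up.
Things that resemble listed ones, but are neither listed nor needed, are in the scene too. Leave any blue or orange look-alike of the top_board alone. Of the things that look like the mat, the larger one is meant.

How it is judged:
At the end, for the whole second after the job is handed in: The lowest board lies flat and at rest on the mat, its centre within 20 mm of the mat's centre and its length within 12 degrees of the mat's length; the top board lies level in the dispenser one place (12 mm, give or take 5) lower than at the start, so the board under it is still there too (horizontal distance between lowest_board and mat below 0.02 m and angle between the x axis of lowest_board and the x axis of mat, either way round below 0.21 rad and z of lowest_board in the frame of mat below 0.008 m and angle between each of lowest_board, top_board's own z axis and vertical below 0.08 rad and linear speed of lowest_board below 0.02 m/s and horizontal distance between top_board and dispenser below 0.012 m and z of top_board in the frame of dispenser between 0.037 and 0.047 m); the robot touches nothing.
It fails at once if the boards above are lifted in the dispenser (the top board by more than 15 mm) (z of top_board in the frame of dispenser above 0.069 m).
It also fails if it takes over 45 s, if anything falls off the work surface, if the arm or the gripper's body presses on something with over 40 N, if the wrist force passes 120 N, or if a joint passes its speed limit or range.

## Working session

There is one attempt and no reset: what is moved stays moved. The work goes in short steps, Python scripts to look and compute and a shell command to move; the robot and the scene stay as the last step left them, time stands still between calls to the robot, and variables do not carry over. Pictures are saved under pics/ and viewed, at most 10 in all, crops included, and the job is handed in when it is done.

```bash
ls; mkdir -p pics; python3 - <<'E'
from cell import arm
import cv2
for n in("scene","top"):
    m=arm.camera_model(n);print(n,m)
    cv2.imwrite(f"pics/{n}0.png",arm.grab_frame(n))
s=arm.read_state();print(s["ee_pos"],s["eef_rot"],s["opening"],s["t"])
E
```

```text
pics
scene {'vertical_fov': 48.87316547872322, 'cx': 312.09945578200313, 'cy': 236.88257641877354, 'k1': -0.16172271123460047, 'origin': array([0.07523139, 1.15977148, 1.0545428 ]), 'attitude': array([-0.65901126,  2.64555228, -1.1433436 ])}
top {'vertical_fov': 55.079341827370015, 'cx': 319.56561430887325, 'cy': 240.78244109617052, 'k1': 0.0037252328750530805, 'origin': array([0.48039816, 0.22826592, 1.2187215 ]), 'attitude': array([-2.1848645 ,  2.18339457, -0.06959317])}
[0.1995629  0.45812842 0.23885854] [-6.40739859e-01 -3.07535616e+00  1.56237206e-03] 0.08539085869890954 0.1
```

View pics/top0.png

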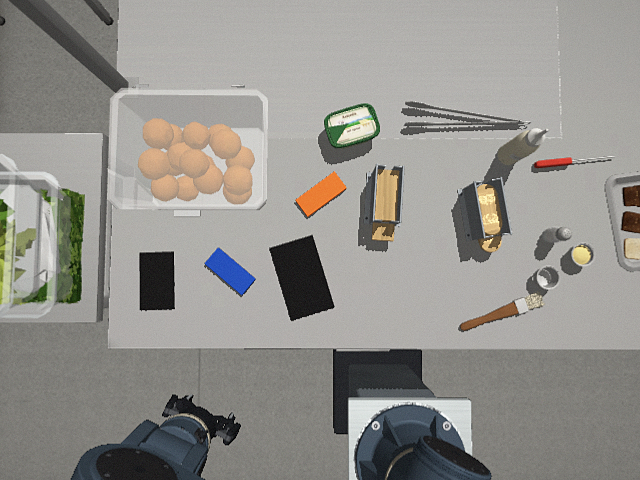

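View pics/scene0.png

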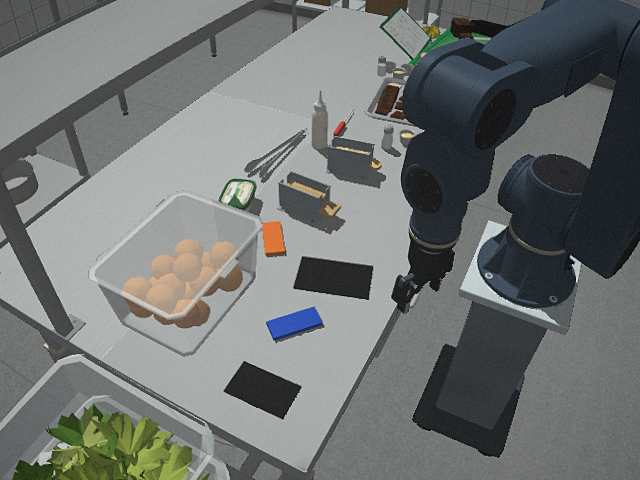

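The top view shows the square-cornered dispenser at about (385,205) with its board end protruding at (383,233). The larger mat is at (302,278), and the round-ended twin is at (488,212).

```bash
cat > h.py <<'E'
import numpy as np, cv2
from scipy.spatial.transform import Rotation as R
def px2plane(m,px,z):
    f=240/np.tan(np.radians(m["vertical_fov"]/2))
    d=(np.atleast_2d(px).astype(float)-[m["cx"],m["cy"]])/f
    u=d.copy()
    for _ in range(20): u=d/(1+m["k1"]*(u**2).sum(1,keepdims=True))
    r=R.from_rotvec(m["attitude"]).apply(np.c_[u,np.ones(len(u))])
    o=np.asarray(m["origin"]); return o+r*((z-o[2])/r[:,2])[:,None]
def rect(m,cnt,z):
    p=px2plane(m,cnt.reshape(-1,2),z)[:,:2]
    (c,s,a)=cv2.minAreaRect((p*1000).astype(np.float32))
    if s[0]<s[1]: s=s[::-1]; a+=90
    return np.round(c,1),np.round(s,1),round((a+90)%180-90,1)
E
python3 - <<'E'
from h import *
from cell import arm
m=arm.camera_model("top"); im=cv2.imread("pics/top0.png")
k=(im.max(2)<40).astype(np.uint8); k[:230]=0;k[330:]=0;k[:,:120]=0;k[:,350:]=0
for c in cv2.findContours(k,0,2)[0]:
    if cv2.contourArea(c)>500: print("mat",rect(m,c,.004))
h=cv2.cvtColor(im,cv2.COLOR_BGR2HSV)
k=((h[...,0]<25)&(h[...,1]>70)&(h[...,2]>120)).astype(np.uint8); k[:150]=0;k[255:]=0;k[:,:355]=0;k[:,415:]=0
for c in cv2.findContours(k,0,2)[0]:
    if cv2.contourArea(c)>40: print("wood",cv2.boundingRect(c),rect(m,c,.066),rect(m,c,.042))
cv2.imwrite("pics/crop.png",cv2.resize(im[150:260,340:450],None,fx=5,fy=5,interpolation=cv2.INTER_CUBIC))
s=arm.read_state();print(R.from_rotvec(s["eef_rot"]).as_matrix().round(3))
w=arm.camera_model("wrist");print(w["origin"]-s["ee_pos"],R.from_rotvec(w["attitude"]).as_matrix().round(2),w["vertical_fov"])
E
```

```text
mat (array([458. , 662.8]), array([149.5,  89.2]), 1.9)
mat (array([467.3, 282.4]), array([198.5, 119. ]), 17.0)
wood (372, 226, 22, 15) (array([579.3,  75.9]), array([52.7, 35.2]), 89.4) (array([581.3,  72.7]), array([53.8, 36. ]), 89.4)
wood (375, 169, 23, 52) (array([676.6,  66.5]), array([130.1,  50.9]), -4.0) (array([680.7,  63.2]), array([132.8,  52. ]), -4.0)
[[-0.917  0.399 -0.   ]
 [ 0.399  0.917 -0.001]
 [-0.    -0.001 -1.   ]]
[-0.05914527  0.02630127  0.13414442] [[ 0.4   0.89  0.24]
 [ 0.92 -0.39 -0.1 ]
 [ 0.    0.26 -0.97]] 62.84572162419106
```

View pics/crop.png

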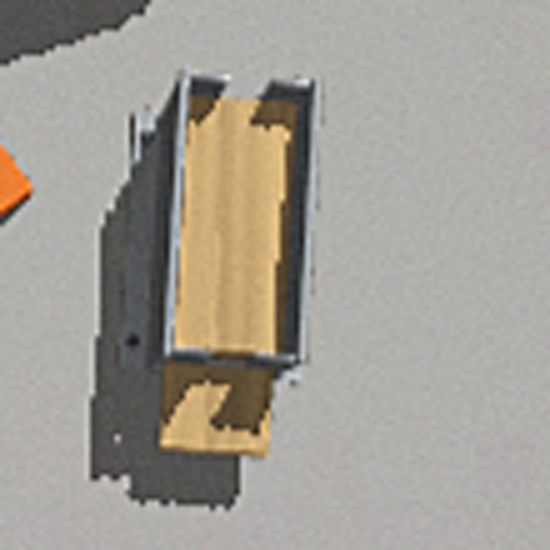

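The crop shows the square board's free end at crop (160–270, 380–455). Its yaw is about -4°, and it is clear in front of the plate. I'll turn the tool to match and then fly there.

```bash
python3 -c "
from cell import arm; print(arm.tip_extent)"
python3 -m inch '[[[0,0,-0.17],[0,0,0],1],[[0,0,-0.17],[0,0,0],1],[[0,0,0],[-33,-36,0],1],[[0,0,0],[-33,-36,0],1],[[0,0,0],[-33,-36,0],1]]'
python3 -m inch '[[[0,0,0],[-33,-36,0],1],[[0,0,0],[-33,-36,0],1],[[0,0,0],[-33,-36,0],1],[[0,0,0],[-33,-36,0],1],[[0,0,0],[-33,-36,0],1]]'
python3 -m inch '[[[0,0,0],[-33,-36,0],1],[[0,0,0],[-33,-36,0],1],[[0,0,0],[0,0,0],1]]'
python3 - <<'E'
from h import *
from cell import arm
s=arm.read_state();print(s["t"],s["ee_pos"],R.from_rotvec(s["eef_rot"]).as_matrix().round(3),s["q"].round(2) if hasattr(s["q"],"round") else s["q"])
m=arm.camera_model("wrist");im=arm.grab_frame("wrist");cv2.imwrite("pics/w1.png",im)
import pickle;pickle.dump(m,open("w1.pkl","wb"))
E
```

```text
0.008
t: 0.72
ee_pos: [0.2913, 0.3424, 0.2391]
eef_rot: [-0.11, -3.139, 0.0]
ft_force: [0.2, 0.7, 0.1]
opening: 0.0852
finger_force: 0.0
t: 1.35
ee_pos: [0.4433, 0.151, 0.2392]
eef_rot: [-0.111, -3.139, 0.0]
ft_force: [-0.0, 1.2, 0.3]
opening: 0.0852
finger_force: 0.0
t: 1.72
ee_pos: [0.5045, 0.0736, 0.2386]
eef_rot: [-0.117, -3.139, 0.001]
ft_force: [-0.3, 0.3, -0.3]
opening: 0.0856
finger_force: 0.0
1.725 [0.50450168 0.07362776 0.23855511] [[-0.997  0.074 -0.001]
 [ 0.074  0.997 -0.001]
 [ 0.001 -0.001 -1.   ]] [ 0.15  0.23 -0.01  1.33 -0.    0.22]
```

View pics/w1.png

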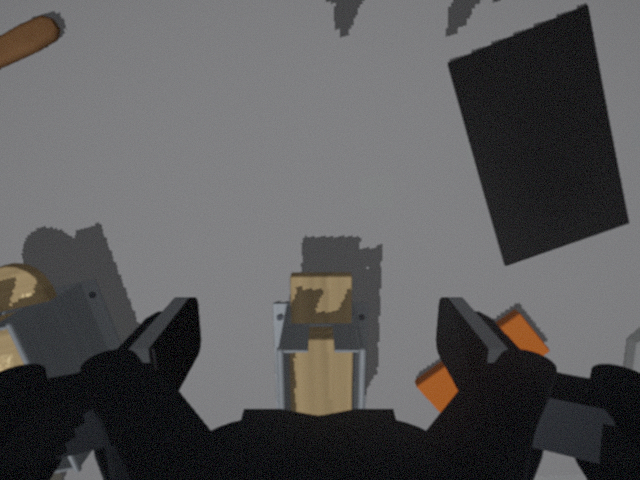

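The wrist view shows the protruding board end at (290–352, 274–323), the front plate just below it, and the whole mat at upper right. I'll measure both from here.

```bash
python3 - <<'E'
from h import *
import pickle
m=pickle.load(open("w1.pkl","rb")); im=cv2.imread("pics/w1.png")
P=px2plane(m,[(291,274),(352,273),(290,322),(354,322)],.042);print((P*1000).round(1))
print("front top edge",(px2plane(m,[(279,350),(365,350)],.095)*1000).round(1))
print("foot holes",(px2plane(m,[(280,317),(362,317)],.003)*1000).round(1))
k=(im.max(2)<35).astype(np.uint8);k[270:]=0;k[:,:440]=0
c=max(cv2.findContours(k,0,2)[0],key=cv2.contourArea);print("mat",rect(m,c,.004))
h=cv2.cvtColor(im,cv2.COLOR_BGR2HSV)
k=((h[...,0]<30)&(h[...,1]>70)).astype(np.uint8);k[:265]=0;k[410:]=0;k[:,:270]=0;k[:,370:]=0
ys=[];
for y in list(range(278,318,6))+list(range(360,405,8)):
    x=np.where(k[y])[0]; z=.042 if y<330 else .066
    p=px2plane(m,[(x.min()-.5,y),(x.max()+.5,y)],z)*1000
    print(y,x.min(),x.max(),p[:,:2].round(1).tolist(),"mid",p.mean(0)[:2].round(1))
E
```

```text
[[559.7  45.7  42. ]
 [562.7 100.   42. ]
 [606.4  40.5  42. ]
 [610.7  99.4  42. ]]
front top edge [[603.3  35.7  95. ]
 [608.3 103.5  95. ]]
foot holes [[619.6  26.2   3. ]
 [625.8 110.3   3. ]]
mat (array([467.1, 280.1]), array([197. , 117.9]), 17.2)
278 291 351 [[563.4, 44.9], [567.4, 99.3]] mid [565.4  72.1]
284 291 351 [[569.1, 44.3], [573.2, 99.0]] mid [571.2  71.7]
290 291 350 [[574.9, 43.8], [578.9, 97.8]] mid [576.9  70.8]
296 291 350 [[580.7, 43.3], [584.7, 97.5]] mid [582.7  70.4]
302 291 350 [[586.6, 42.7], [590.6, 97.2]] mid [588.6  70. ]
308 292 349 [[592.5, 43.1], [596.4, 96.0]] mid [594.5  69.6]
314 292 350 [[598.5, 42.6], [602.5, 96.6]] mid [600.5  69.6]
360 290 352 [[630.8, 39.5], [634.8, 94.7]] mid [632.8  67.1]
368 290 352 [[638.7, 38.7], [642.8, 94.3]] mid [640.7  66.5]
376 291 352 [[646.8, 38.9], [650.8, 93.9]] mid [648.8  66.4]
384 291 351 [[654.9, 38.2], [658.9, 92.6]] mid [656.9  65.4]
392 291 351 [[663.1, 37.4], [667.1, 92.1]] mid [665.1  64.8]
400 291 351 [[671.3, 36.7], [675.4, 91.7]] mid [673.4  64.2]
```

```bash
python3 -m inch '[[[0,0,0],[-37,1.5,0],1],[[0,0,0],[-37.5,1.5,0],1],[[0,0,0],[0,0,40],1],[[0,0,0],[0,0,40],1],[[0,0,0],[0,0,40],1]]'
python3 -m inch '[[[0,-0.175,0],[0,0,0],1],[[0,-0.175,0],[0,0,0],1],[[0,0,0],[0,0,0],1]]'
python3 - <<'E'
from h import *
from cell import arm
s=arm.read_state();M=R.from_rotvec(s["eef_rot"]).as_matrix();print(M.round(3),s["q"])
print("shift",M.T@(np.array([579,71.1,27])-1000*np.array(s["ee_pos"])))
E
```

```text
t: 2.4
ee_pos: [0.5771, 0.0748, 0.1181]
eef_rot: [-0.109, -3.139, -0.0]
ft_force: [-0.2, 0.2, -0.3]
opening: 0.0857
finger_force: 0.0
t: 2.78
ee_pos: [0.5736, 0.0745, 0.1164]
eef_rot: [0.096, 2.838, -0.017]
ft_force: [0.0, 0.5, 0.8]
opening: 0.0855
finger_force: 0.0
[[-0.952  0.068  0.297]
 [ 0.064  0.998 -0.022]
 [-0.298 -0.002 -0.955]] [ 0.16679383  0.18928545 -0.43818937  0.64921577 -0.07077569  0.22414385]
shift [21.27034217 -2.90376256 87.00462601]
```

```bash
python3 -m inch '[[[0,0,0],[7,-1,29],1],[[0,0,0],[7,-1,29],1],[[0,0,0],[7,-1,29],1],[[0,0,0],[0,0,0],1]]'
python3 - <<'E'
from h import *
from cell import arm
s=arm.read_state();M=R.from_rotvec(s["eef_rot"]).as_matrix();print(s["ft_force"])
print("shift",M.T@(np.array([579,71.1,27])-1000*np.array(s["ee_pos"])))
cv2.imwrite("pics/w2.png",arm.grab_frame("wrist"))
E
```

```text
t: 3.28
ee_pos: [0.5843, 0.0707, 0.0281]
eef_rot: [0.099, 2.838, -0.017]
ft_force: [0.3, 0.2, 0.3]
opening: 0.0856
finger_force: 0.0
[0.28760692 0.21077985 0.28037398]
shift [ 5.38719005e+00 -5.01705427e-03 -5.36892410e-01]
```

View pics/w2.png

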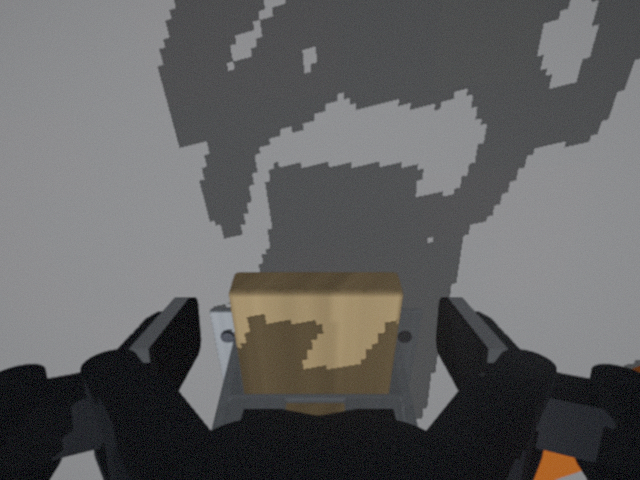

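The board end (232–402, 272–395) sits centred between the open fingers, with nothing touching. I'll shift back 5 mm and close.

```bash
python3 -m inch '[[[0,0,0],[5,0,0],1],[[0,0,0],[0,0,0],0.3],[[0,0,0],[0,0,0],0.3],[[0,0,0],[0,0,0],0.3],[[0,0,0],[0,0,0],0.3]]' 45
python3 -m inch '[[[0,0,0],[0,0,0],0.3],[[0,0,0],[0,0,0],0.3]]'
python3 - <<'E'
from h import *
from cell import arm
s=arm.read_state();M=R.from_rotvec(s["eef_rot"]).as_matrix();print(s["ft_force"],s["ee_pos"])
c,q=np.cos(np.radians(-4.2)),np.sin(np.radians(-4.2))
print("pull 10mm in tool",M.T@(np.array([-c,-q,0])*10))
cv2.imwrite("pics/w3.png",arm.grab_frame("wrist"))
E
```

```text
t: 3.95
ee_pos: [0.5803, 0.0708, 0.0288]
eef_rot: [0.099, 2.833, -0.016]
ft_force: [-4.2, 0.2, 10.1]
opening: 0.0551
finger_force: 50.6
t: 4.2
ee_pos: [0.5804, 0.0708, 0.0288]
eef_rot: [0.099, 2.833, -0.016]
ft_force: [-5.1, 0.0, 10.7]
opening: 0.0549
finger_force: 50.6
[-5.09900855  0.01581853 10.67572786] [0.58039413 0.07078175 0.0288335 ]
pull 10mm in tool [ 9.53098755  0.03305631 -3.02641432]
```

View pics/w3.png

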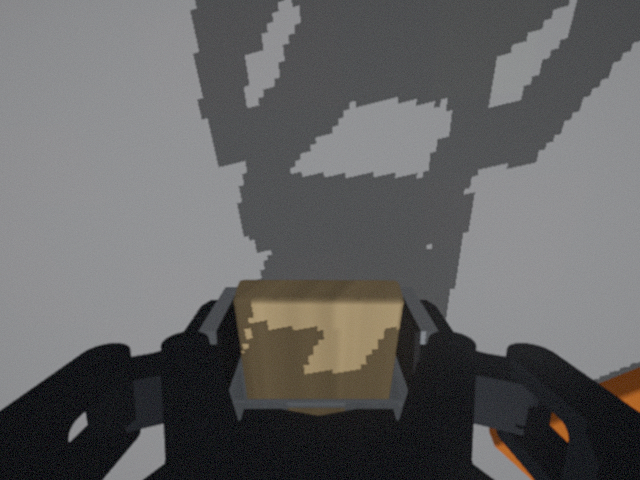

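The board is gripped, with the pads on its sides at (235–405, 285–400), but the tool pushes it down with about 10 N. I'll ease up before pulling.

```bash
python3 -m inch '[[[0,0,0],[-0.4,0,-1.2],0.3],[[0,0,0],[0,0,0],0.3]]'
```

```text
t: 4.5
ee_pos: [0.58, 0.0707, 0.0294]
eef_rot: [0.099, 2.834, -0.016]
ft_force: [0.4, -0.0, -1.1]
opening: 0.0549
finger_force: 49.2
```

```bash
python3 -m inch '[[[0,0,0],[4.8,0,-1.5],0.3],[[0,0,0],[9.5,0,-3],0.3],[[0,0,0],[9.5,0,-3],0.3]]'
python3 -m inch '[[[0,0,0],[9.5,0,-3],0.3],[[0,0,0],[9.5,0,-3],0.3],[[0,0,0],[9.5,0,-3],0.3]]'
```

```text
t: 4.88
ee_pos: [0.5544, 0.0724, 0.0291]
eef_rot: [0.099, 2.834, -0.017]
ft_force: [2.3, 0.7, 0.0]
opening: 0.0547
finger_force: 49.3
t: 5.25
ee_pos: [0.5245, 0.0745, 0.0291]
eef_rot: [0.099, 2.834, -0.016]
ft_force: [1.4, 0.6, -0.8]
opening: 0.055
finger_force: 49.2
```

```bash
python3 -m inch '[[[0,0,0],[9.5,0,-3],0.3],[[0,0,0],[9.5,0,-3],0.3],[[0,0,0],[9.5,0,-3],0.3],[[0,0,0],[9.5,0,-3],0.3],[[0,0,0],[9.5,0,-3],0.3]]'
python3 -m inch '[[[0,0,0],[9.5,0,-3],0.3],[[0,0,0],[9.5,0,-3],0.3],[[0,0,0],[0,0,0],0.3]]'
python3 - <<'E'
from h import *
from cell import arm
import pickle
s=arm.read_state();print(s["ee_pos"],s["q"])
cv2.imwrite("pics/w4.png",np.vstack([arm.grab_frame("wrist")[::2,::2],cv2.resize(arm.grab_frame("top")[140:300,260:440],None,fx=320/180,fy=320/180)]))
E
```

```text
t: 5.88
ee_pos: [0.4747, 0.078, 0.029]
eef_rot: [0.099, 2.834, -0.017]
ft_force: [-0.1, -0.5, -1.1]
opening: 0.0551
finger_force: 49.3
t: 6.25
ee_pos: [0.455, 0.0794, 0.029]
eef_rot: [0.099, 2.834, -0.017]
ft_force: [-0.1, -0.2, -1.7]
opening: 0.055
finger_force: 49.3
[0.45499518 0.07939079 0.02901291] [ 0.23323727  0.08371831 -0.83345722  0.36097709 -0.09089602  0.28948836]
```

View pics/w4.png

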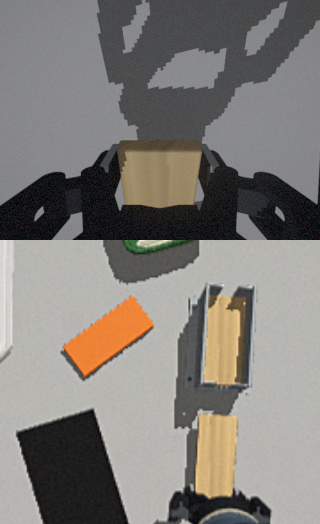

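The board is fully out and held level, and two boards remain in the dispenser at (228,340) in the composite. Next I'll lift it and yaw it to match the mat.

```bash
python3 -m inch '[[[0,0,0],[-6,0,-19],0.3],[[0,0,0],[-6,0,-19],0.3],[[-0.037,0,-0.118],[0,0,0],0.3],[[-0.037,0,-0.118],[0,0,0],0.3],[[-0.037,0,-0.118],[0,0,0],0.3]]'
python3 -m inch '[[[0,0,0],[0,0,0],0.3]]'
python3 - <<'E'
from h import *
from cell import arm
s=arm.read_state();M=R.from_rotvec(s["eef_rot"]).as_matrix();print(M.round(3),"yaw",np.degrees(np.arctan2(-M[0,1],M[1,1])))
print("shift",M.T@(np.array([423.1,267.6,70])-1000*np.array(s["ee_pos"])))
E
```

```text
t: 6.98
ee_pos: [0.4561, 0.0794, 0.0691]
eef_rot: [-0.431, 2.805, 0.064]
ft_force: [0.3, -0.4, -0.9]
opening: 0.055
finger_force: 49.3
t: 7.1
ee_pos: [0.4562, 0.0789, 0.069]
eef_rot: [-0.423, 2.806, 0.063]
ft_force: [0.2, -0.2, -0.2]
opening: 0.0551
finger_force: 49.3
[[-0.911 -0.295  0.288]
 [-0.281  0.956  0.087]
 [-0.301 -0.002 -0.954]] yaw 17.129147431846587
shift [-23.26904319 190.09307782   5.97484219]
```

```bash
python3 -m inch '[[[0,0,0],[-3.9,31.7,1],0.3],[[0,0,0],[-3.9,31.7,1],0.3],[[0,0,0],[-3.9,31.7,1],0.3],[[0,0,0],[-3.9,31.7,1],0.3],[[0,0,0],[-3.9,31.7,1],0.3]]'
python3 -m inch '[[[0,0,0],[-3.9,31.7,1],0.3],[[0,0,0],[0,0,0],0.3]]'
python3 - <<'E'
from h import *
from cell import arm
s=arm.read_state();M=R.from_rotvec(s["eef_rot"]).as_matrix();print("yaw",np.degrees(np.arctan2(-M[0,1],M[1,1])))
print("shift",M.T@(np.array([423.1,267.6,35])-1000*np.array(s["ee_pos"])))
m=arm.camera_model("top");im=arm.grab_frame("top")
cv2.imwrite("pics/t2.png",cv2.resize(im[190:350,220:400],None,fx=3,fy=3))
h=cv2.cvtColor(im,cv2.COLOR_BGR2HSV)
k=((h[...,0]<30)&(h[...,1]>50)&(h[...,2]>90)).astype(np.uint8);k[:215]=0;k[340:]=0;k[:,:260]=0;k[:,350:]=0
c=max(cv2.findContours(k,0,2)[0],key=cv2.contourArea);print(rect(m,c,.083))
E
```

```text
t: 7.72
ee_pos: [0.4278, 0.238, 0.0699]
eef_rot: [-0.421, 2.806, 0.063]
ft_force: [0.9, -0.4, -1.1]
opening: 0.0547
finger_force: 49.3
t: 7.98
ee_pos: [0.4222, 0.2702, 0.07]
eef_rot: [-0.425, 2.806, 0.064]
ft_force: [-0.1, -0.2, -0.2]
opening: 0.055
finger_force: 49.3
yaw 17.214442250226906
shift [10.46796228 -2.67566779 33.39586752]
(array([472.5, 286.4]), array([121.7,  55.5]), 16.9)
```

View pics/t2.png

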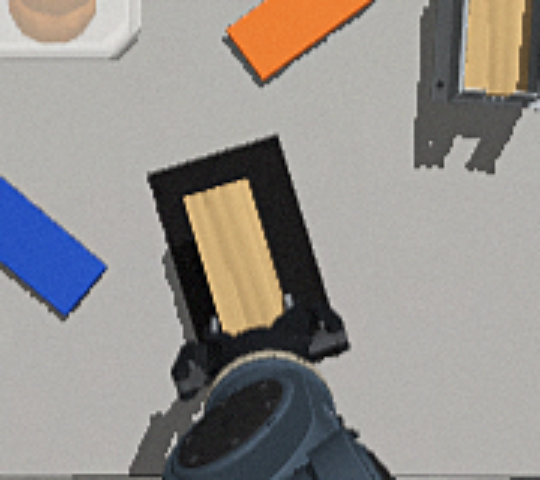

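The board at (235,255) in the crop is aligned over the mat and nearly centred. I'll lower it.

```bash
python3 -m inch '[[[0,0,0],[4.8,-0.9,15.3],0.3],[[0,0,0],[4.8,-0.9,15.3],0.3],[[0,0,0],[4.8,-0.9,15.2],0.3],[[0,0.09,0],[0,0,0],0.3],[[0,0,0],[0,0,0],0.3]]'
python3 -m inch '[[[0,0,0],[0.4,0,1.9],0.3],[[0,0,0],[0.4,0,1.9],0.3],[[0,0,0],[0,0,0],0.3]]'
```

```text
t: 8.65
ee_pos: [0.4247, 0.2654, 0.0222]
eef_rot: [-0.435, 2.894, 0.045]
ft_force: [0.2, 0.3, -0.8]
opening: 0.0551
finger_force: 49.3
t: 9.02
ee_pos: [0.4229, 0.2653, 0.0179]
eef_rot: [-0.439, 2.894, 0.045]
ft_force: [-0.0, -0.6, -0.8]
opening: 0.0548
finger_force: 49.3
```

```bash
python3 -m inch '[[[0,0,0],[0.2,0,1],0.3],[[0,0,0],[0,0,0],0.3]]'
python3 -m inch '[[[0,0,0],[0.2,0,1],0.3],[[0,0,0],[0,0,0],0.3]]'
```

```text
t: 9.28
ee_pos: [0.4232, 0.2656, 0.017]
eef_rot: [-0.439, 2.894, 0.045]
ft_force: [-1.0, 0.3, -0.7]
opening: 0.0551
finger_force: 49.3
t: 9.52
ee_pos: [0.4232, 0.2655, 0.0159]
eef_rot: [-0.439, 2.895, 0.045]
ft_force: [1.0, -0.5, -0.7]
opening: 0.0548
finger_force: 49.3
```

```bash
python3 -m inch '[[[0,0,0],[0.3,0,1.2],0.3],[[0,0,0],[0,0,0],0.3]]'
python3 -m inch '[[[0,0,0],[0.3,0,1.2],0.3],[[0,0,0],[0,0,0],0.3]]'
```

```text
t: 9.78
ee_pos: [0.4232, 0.2655, 0.0146]
eef_rot: [-0.439, 2.895, 0.045]
ft_force: [-0.6, -0.6, -0.8]
opening: 0.0552
finger_force: 49.3
t: 10.02
ee_pos: [0.4232, 0.2655, 0.0134]
eef_rot: [-0.439, 2.895, 0.045]
ft_force: [0.0, -0.1, -1.1]
opening: 0.055
finger_force: 49.3
```

```bash
for i in 1; do python3 -m inch '[[[0,0,0],[0.2,0,1],0.3],[[0,0,0],[0,0,0],0.3]]'; done
python3 -m inch '[[[0,0,0],[0.2,0,1],0.3],[[0,0,0],[0,0,0],0.3]]'
```

```text
t: 10.28
ee_pos: [0.4233, 0.2656, 0.0125]
eef_rot: [-0.439, 2.894, 0.045]
ft_force: [-1.6, 0.0, 1.1]
opening: 0.0549
finger_force: 49.5
t: 10.52
ee_pos: [0.4233, 0.2656, 0.0115]
eef_rot: [-0.439, 2.894, 0.045]
ft_force: [-2.1, -0.7, 4.0]
opening: 0.0548
finger_force: 49.6
```

Contact is made. I'll release and back straight off.

```bash
python3 -m inch '[[[0,0,0],[0,0,-0.5],0.5],[[0,0,0],[0,0,0],1],[[0,0,0],[0,0,0],1],[[0,0,0],[0,0,0],1],[[0,0,0],[0,0,0],1]]'
python3 -m inch '[[[0,0,0],[-4,0,-20],1],[[0,0,0],[-4,0,-20],1],[[0,0,0],[0,0,-40],1],[[0,0,0],[0,0,-40],1],[[0,0,0],[0,0,-40],1]]'
python3 -m inch '[[[0,0,0],[40,0,-20],1],[[0,0,0],[40,0,-20],1],[[0,0,0],[0,0,0],1]]'
python3 - <<'E'
from h import *
from cell import arm
a=arm.grab_frame("top");m=arm.camera_model("top")
h=cv2.cvtColor(a,cv2.COLOR_BGR2HSV)
k=((h[...,0]<30)&(h[...,1]>50)&(h[...,2]>90)).astype(np.uint8);k[:215]=0;k[340:]=0;k[:,:260]=0;k[:,350:]=0
c=max(cv2.findContours(k,0,2)[0],key=cv2.contourArea);print(rect(m,c,.016))
b=arm.grab_frame("scene")
cv2.imwrite("pics/fin.png",np.vstack([cv2.resize(a[150:340,220:420],(600,570))[::1][:570:2,::2],cv2.resize(b[150:310,240:420],(300,267))]))
E
```

```text
t: 11.15
ee_pos: [0.4231, 0.2655, 0.0119]
eef_rot: [-0.439, 2.895, 0.045]
ft_force: [1.2, 0.2, -0.4]
opening: 0.0851
finger_force: 0.0
t: 11.78
ee_pos: [0.3974, 0.2577, 0.1713]
eef_rot: [-0.439, 2.894, 0.045]
ft_force: [0.5, 0.0, 0.2]
opening: 0.0855
finger_force: 0.0
t: 12.15
ee_pos: [0.3135, 0.2319, 0.1928]
eef_rot: [-0.44, 2.893, 0.047]
ft_force: [0.6, 0.4, -0.9]
opening: 0.0852
finger_force: 0.0
(array([469.3, 280.5]), array([131. ,  55.5]), 16.8)
```

View pics/fin.png

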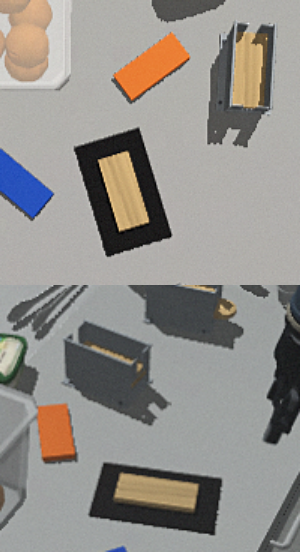

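The board at (123,190) in the composite lies flat on the mat, about 2 mm from its centre. I'll check the stack's seating with one enlarged scene crop.

```bash
python3 - <<'E'
from h import *
from cell import arm
a=arm.grab_frame("top");m=arm.camera_model("top");h=cv2.cvtColor(a,cv2.COLOR_BGR2HSV)
k=((h[...,0]<30)&(h[...,1]>50)&(h[...,2]>60)).astype(np.uint8);k[:150]=0;k[255:]=0;k[:,:355]=0;k[:,415:]=0
c=max(cv2.findContours(k,0,2)[0],key=cv2.contourArea);print(rect(m,c,.054))
b=arm.grab_frame("scene")
o=cv2.imread("pics/scene0.png")
f=lambda i:cv2.resize(i[160:240,265:355],None,fx=4,fy=4,interpolation=2)
cv2.imwrite("pics/fin2.png",np.hstack([f(o),f(b)]))
E
```

```text
(array([675. ,  64.2]), array([129.4,  53.9]), -3.9)
```

View pics/fin2.png

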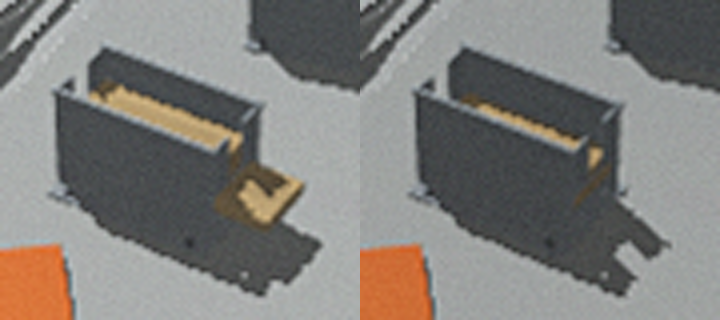

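The stack has sunk evenly by one place, with its visible edge parallel to the rim at (470–600, 100–155). The lower board now shows in the slot.

```bash
python3 -c "
from cell import arm; print(arm.close_job())"
```

```text
the job is handed in; nothing more can be done
None
```

I drew the lowest square-cornered board out and laid it flat on the larger mat, about 2 mm from its centre and within 1° of its length. The two boards above sank evenly one place, and the job is handed in (result not reported back to me).

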